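# Close the sweet jars on the reception counter

### The arm

A 6-joint arm with a two-finger parallel gripper is mounted at the origin on the work surface. World frame = base frame: x ahead of the robot, y to its left, z up, the work surface at z = 0. Lengths are in mm, angles in rad, forces in N, time in s.
With the tool pointing down it reaches from about 275 to 1000 mm from the base axis. Payload 8.4 kg.
Tool frame: the origin (TCP) lies at the very end of the fingers, on their centre line; the grasp point (between the pads) lies 19 mm behind it (r.tcp_to_grasp is the distance from the TCP to the grasp point, in mm); z points along the fingers, y is the line along which they close (so a half turn about z gives the same grasp; the last joint's range is limited). The gripper opens to 85 mm and grips with 20 to 120 N. Pads are 22 mm wide; open, the fingers measure 114 mm over their backs; the gripper's body (76 mm by 85 mm) begins 54 mm behind the grasp point. The pads swing forward as they close: fully open they stand 13 mm farther back than shut.
Start: joints at [-1.196, 0.353, 1.633, -0, 1.155, -0.002], TCP at [229.965, -581.157, 231.281] pointing down, gripper open.
Joint ranges: [-2.63, 2.63], [-0.92, 2.1], [0.06, 2.66], [-1.3, 4.44], [0, 2.69], [-3.02, 3.02]. Speed limits (rad/s): [2.22, 2.22, 2.79, 3.14, 3.14, 3.14].

### API

Orientations are given as [roll, pitch, yaw] about the fixed x, y, z axes, in that order (R = Rz(yaw) Ry(pitch) Rx(roll)).
In Python, from rig import r gives the robot as it stands. The module is installed in compiled form; this text tells all that it offers.
- The arm moves only by the tool play_rows, never from a script. Its argument "rows" is a list of rows, each an object with "dp": the shift along the tool's x, y, z in units of 40 mm (1.0 is 40 mm), a list of three; "turn": the turn, a rotation vector about the tool's x, y, z in units of 6 degrees (1.0 is 6 degrees), a list of three; "fingers": the closure, from 0 (fully open) to 1 (shut). In form: [{"dp": [tx, ty, tz], "turn": [wx, wy, wz], "fingers": fingers}, ...]. A call has 1 to 5 rows; each row shifts and turns the commanded pose from where the row before left it, along the tool's axes as they then stand; what a row does not reach is not made up. A row lasts 1/12 s, in which the tool goes at most 41.7 mm and 7.16 degrees, less where a joint would pass 70% of its speed; a pose out of reach is approached as far as the arm can. A call is refused whole if a number of a shift passes 1 or a number of a turn 1, either way. A call with a gripper value outside its range is refused whole. The fingers move at their own pace and stop on an object; "force" is the grip in N (left out, the last holds). Time passes only in rows, so rows that do not move let the fingers close. It gives the time, the measured TCP pose, the force, the opening and the grip force at its end, in the units of the state.
- r.sense(): the state, without advancing time (a new reading comes with each control period).
- r.grab_frame(name): name is "side" or "top"; returns a dict with "pixels" (384x512x3 uint8, red, green, blue), "fx", "fy", "cx", "cy" (pixels), "pose" (4x4, takes a point from camera to world coordinates). Camera axes: x right, y down, z forward; pixel columns grow to the right and rows downward; lengths in mm; the calibration is good to about 2 mm. A picture is of the moment at which its call begins. There is no depth.
- r.sign_off(): hands the job in; it is judged then, once.
The state is a dict: "clock": time; "qpos": joint angles; "qvel": joint speeds; "joint_efforts": joint torques, N m; "eef_pos": TCP position; "tcp_rot": TCP orientation; "contact_force": force on the tool from outside, world axes, zero at the start; "wrist_torque": the same for the moment, N m; "opening": opening from 0.0 (shut) to 1.0 (fully open); "grasp_force": force on a finger pad.
Only numpy, scipy, OpenCV 4.12 (cv2) and the standard library are available. Lean on these libraries where they do the work, as an engineer would, in place of code of your own. Each camera call takes 0.05 s, during which the arm holds its last target. There are 200 camera calls.

### The job

Close the four open sweet jars on the reception counter: put each wooden lid on the jar whose shape and size it matches, so that its plug sits fully down in the mouth and the lid lies flat on the rim. Leave the jars, the pump bottle and the pen mug standing where they are, and let go of everything.

Things in the scene. Friction and masses are not known exactly. Their poses are not given: they have to be found in the camera images.
- lid_big: Pale wooden lid with a black rubber plug under it, lying plug down. Heights above the origin: plug 0-10 mm, wooden plate 10-17 mm, knob 17-51 mm. Origin: centre of the plug's underside, z up. About 0.1 kg. The larger ROUND lid: plate 106 mm across, plug 80 mm, round knob 28 mm across in the middle.
- lid_small: Pale wooden lid with a black rubber plug under it, lying plug down. Heights above the origin: plug 0-10 mm, wooden plate 10-17 mm, knob 17-51 mm. Origin: centre of the plug's underside, z up. About 0.1 kg. The smaller ROUND lid: plate 78 mm across, plug 50 mm, round knob 28 mm across in the middle.
- lid_square: Pale wooden lid with a black rubber plug under it, lying plug down. Heights above the origin: plug 0-10 mm, wooden plate 10-17 mm, knob 17-51 mm. Origin: centre of the plug's underside, z up. About 0.1 kg. The SQUARE lid: plate 96 x 96 mm along its x and y, plug 68 x 68 mm; in the middle a bar knob 44 mm long along x, 24 mm wide along y.
- lid_oblong: Pale wooden lid with a black rubber plug under it, lying plug down. Heights above the origin: plug 0-10 mm, wooden plate 10-17 mm, knob 17-51 mm. Origin: centre of the plug's underside, z up. About 0.1 kg. The OBLONG lid: plate 124 mm along its x by 76 mm along y, plug 96 x 48 mm; in the middle a bar knob 44 mm long along x, 24 mm wide along y.
- jar_big: Clear jar of wrapped sweets with an open aluminium neck whose wall is 5 mm thick; the mouth is clear for at least 15 mm below the rim. Loose, 0.6 to 1.1 kg, standing upright. Origin: centre of its underside, z up. The larger ROUND jar: body 112 mm across, 125 mm high, neck 102 mm across, mouth 92 mm. Seated, the lid's plate lies on the rim and its origin is 115 mm above the jar's origin.
- jar_small: Clear jar of wrapped sweets with an open aluminium neck whose wall is 5 mm thick; the mouth is clear for at least 15 mm below the rim. Loose, 0.6 to 1.1 kg, standing upright. Origin: centre of its underside, z up. The smaller ROUND jar: body 82 mm across, 100 mm high, neck 72 mm across, mouth 62 mm. Seated, the lid's plate lies on the rim and its origin is 90 mm above the jar's origin.
- jar_square: Clear jar of wrapped sweets with an open aluminium neck whose wall is 5 mm thick; the mouth is clear for at least 15 mm below the rim. Loose, 0.6 to 1.1 kg, standing upright. Origin: centre of its underside, z up. The SQUARE jar: body 96 x 96 mm along its x and y, 110 mm high, neck 90 x 90 mm, mouth 80 x 80 mm. Seated, the lid's plate lies on the rim and its origin is 100 mm above the jar's origin.
- jar_oblong: Clear jar of wrapped sweets with an open aluminium neck whose wall is 5 mm thick; the mouth is clear for at least 15 mm below the rim. Loose, 0.6 to 1.1 kg, standing upright. Origin: centre of its underside, z up. The OBLONG jar: body 124 mm along its x by 76 mm along y, 95 mm high, neck 118 x 70 mm, mouth 108 x 60 mm. Seated, the lid's plate lies on the rim and its origin is 85 mm above the jar's origin.
- pump_bottle: Bystander: hand-gel pump bottle, 60 mm across, 156 mm high. Origin: centre of its underside, z up. 
- pen_mug: Bystander: blue mug with pens, 76 mm across, 90 mm high, pens up to 155 mm. Origin: centre of its underside, z up. Other desk things about, not listed, are no taller than 62 mm among the jars and lids.
There are look-alikes about, which are no part of the job. Leave any orange or pink look-alike of the lid_square alone.

How it is judged:
By the outcome, as a careful person would: the job done as asked, in the order asked, and still so for the second after the job is handed in, with the robot touching nothing.
It also fails if it takes over 118 s, if anything falls off the work surface, if the arm or the gripper's body presses on something with over 40 N, if the wrist force passes 120 N, or if a joint passes its speed limit or range.

## Working session

There is one attempt and no reset: what is moved stays moved. The work goes in short steps, Python scripts to look and compute and a tool call to move; the robot and the scene stay as the last step left them, time stands still between calls to the robot, and variables do not carry over. Pictures are saved under pics/ and viewed, at most 14 in all, crops included, and the job is handed in when it is done.

Besides the shell and the picture viewer there is one more tool, called after "Call:" by a JSON object that holds its "fn" and its "kwargs". play_rows: Moves the arm, as the interface text tells. Its arguments: {"type":"object","properties":{"rows":{"type":"array"},"force":{"type":"number"}},"required":["rows"]}

```bash
mkdir -p pics; python3 - <<'E'
from rig import r
import cv2,numpy as np,pickle
for n in("top","side"):
    f=r.grab_frame(n); pickle.dump(f,open(n+".pkl","wb"))
    cv2.imwrite(f"pics/{n}0.png",cv2.resize(f["pixels"][...,::-1],(800,600),interpolation=cv2.INTER_CUBIC))
    print(n,f["fx"],f["cx"],f["cy"],np.round(f["pose"],3).tolist())
print(r.sense(), r.tcp_to_grasp)
E
```

```text
top 358.8304794180506 256.57313353812145 191.89273302856114 [[-0.024, -0.997, 0.076, 347.298], [-1.0, 0.024, 0.002, -20.876], [-0.004, -0.076, -0.997, 974.563], [0.0, 0.0, 0.0, 1.0]]
side 499.1125351176625 245.4729163708177 188.4850374224054 [[-0.767, -0.459, 0.448, -182.012], [-0.641, 0.568, -0.516, 694.307], [-0.018, -0.683, -0.73, 1047.33], [0.0, 0.0, 0.0, 1.0]]
{'clock': 0.1, 'qpos': array([-1.19641693e+00,  3.53579083e-01,  1.63407453e+00, -5.10284466e-05,
        1.15524101e+00, -2.41252886e-03]), 'qvel': array([ 1.29864471e-03, -1.31825282e-03, -2.36438782e-03,  2.30903000e-04,
        7.66233016e-04,  4.53432513e-05]), 'joint_efforts': array([-1.08881042e-03, -6.06360769e+01, -3.42819893e+01, -5.10222196e-05,
        3.81399470e-03, -1.73380857e-05]), 'eef_pos': array([ 229.77524062, -580.74572508,  230.63033419]), 'tcp_rot': array([-3.14029058e+00,  4.35175079e-05,  3.76812589e-01]), 'contact_force': array([-0.42700704,  0.81487914,  0.51485067]), 'wrist_torque': array([-0.00181547, -0.03061572,  0.02721793]), 'grasp_force': 0.0, 'opening': 1.0004553615684162} 18.700000000000003
```

View pics/top0.png

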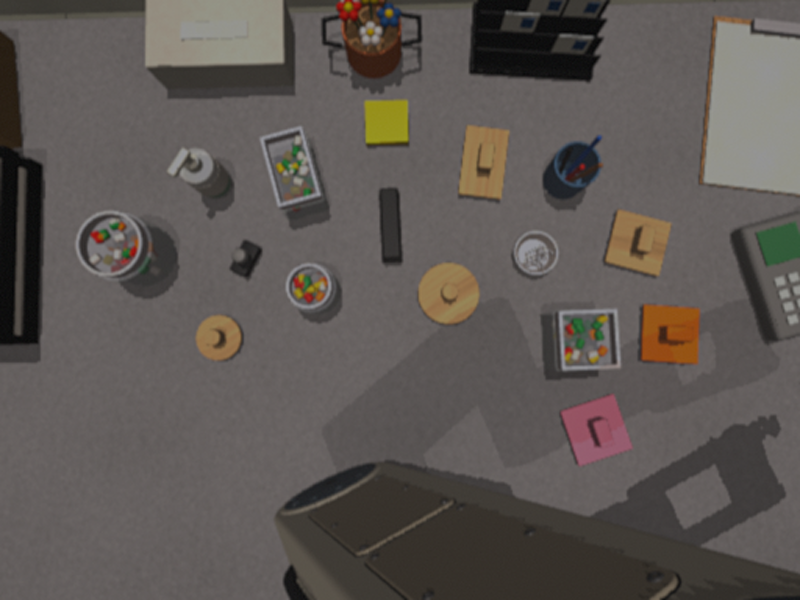

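View pics/side0.png

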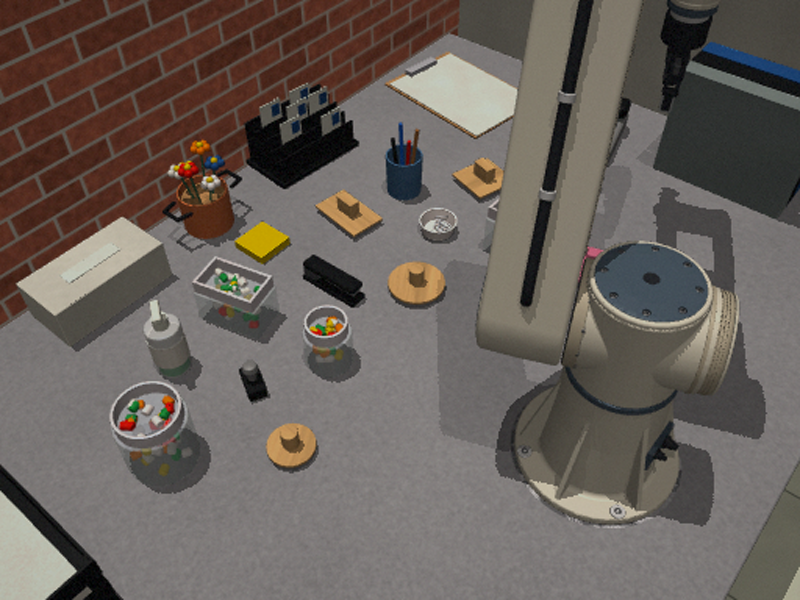

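```bash
cat > h.py <<'E'
import numpy as np,cv2,pickle
def cast(f,uv,z):
    uv=np.atleast_2d(uv).astype(float); P=np.array(f["pose"])
    d=np.c_[(uv[:,0]-f["cx"])/f["fx"],(uv[:,1]-f["cy"])/f["fy"],np.ones(len(uv))]@P[:3,:3].T
    return (P[:3,3]+d*((z-P[2,3])/d[:,2])[:,None])[:,:2]
def wood(f):
    h=cv2.cvtColor(f["pixels"],cv2.COLOR_RGB2HSV)
    return cv2.inRange(h,(10,70,90),(22,190,255))
def rim(f,lo=120):
    h=cv2.cvtColor(f["pixels"],cv2.COLOR_RGB2HSV)
    return cv2.inRange(h,(0,0,lo),(180,40,255))
def rect(pts):
    (c,s,a)=cv2.minAreaRect(pts.astype(np.float32))
    if s[0]<s[1]: a+=90;s=s[::-1]
    return np.round(c,1),np.round(s,1),round((a+90)%180-90,1)
E
python3 - <<'E'
from h import *
f=pickle.load(open("top.pkl","rb"))
for c in cv2.findContours(wood(f),cv2.RETR_EXTERNAL,cv2.CHAIN_APPROX_NONE)[0]:
    if 300<cv2.contourArea(c)<3000:
        print(c.mean(0).mean(0).round(),cv2.contourArea(c),"wood",*rect(cast(f,c[:,0]+.0,17)))
ims=[]
for n,(u,v),z in(("big",(73,156),125),("obl",(187,108),95),("small",(199,184),100),("sq",(376,218),110)):
    y,x=v-32,u-32
    ims.append(cv2.resize(f["pixels"][y:y+64,x:x+64,::-1],(384,384),interpolation=cv2.INTER_NEAREST)[:, :])
    sub=np.zeros((384,512),np.uint8); sub[y:y+64,x:x+64]=rim(f)[y:y+64,x:x+64]
    cs,hi=cv2.findContours(sub,cv2.RETR_CCOMP,cv2.CHAIN_APPROX_NONE)
    for c,k in zip(cs,hi[0]):
        if cv2.contourArea(c)>200: print(n,"hole" if k[3]>=0 else "outer",*rect(cast(f,c[:,0],z)))
im=cv2.resize(np.vstack([np.hstack(ims[:2]),np.hstack(ims[2:])]),(600,600))
cv2.imwrite("pics/jars.png",im)
E
```

```text
[139. 216.] 635.5 wood [365.1 296.2] [77.4 74.8] -0.1
[287. 187.] 1189.5 wood [430.7 -99.2] [104.9 104.5] -1.5
[408. 155.] 1218.5 wood [ 511.1 -429.1] [97.6 96.3] -16.8
[309. 103.] 1190.5 wood [ 659.9 -167.7] [124.9  76.9] -8.7
big outer [510.9 428.8] [101.1  99.4] 88.6
big hole [511.5 429.3] [94.1 92. ] 44.9
obl outer [635.1 155.3] [119.3  71.4] 14.2
obl hole [634.8 155.2] [112.6  64.9] 14.2
small outer [441.  126.6] [71.5 68.7] -0.8
small hole [440.9 126.5] [64.7 63.9] 44.0
sq outer [ 347.3 -306.8] [91.6 90.4] 0.6
sq hole [ 346.4 -306.4] [85.  84.4] -89.3
```

View pics/jars.png

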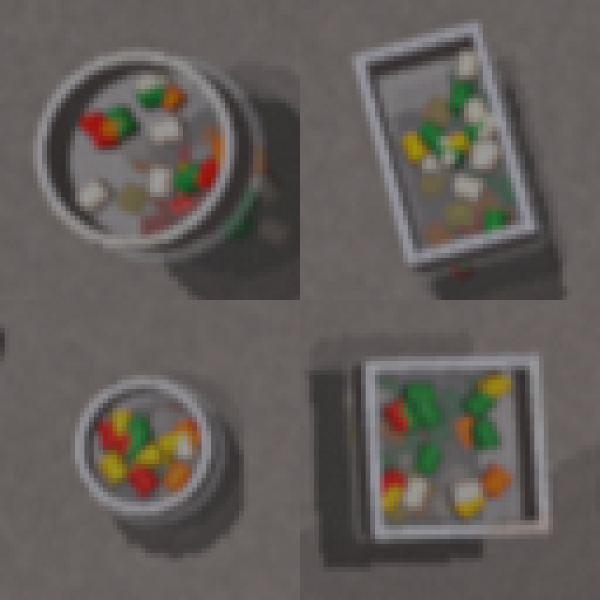

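Both views show all four lids and four jars clearly, and the sizes measured from the top view match the specification. Lids are at top-view pixels: square (638,243), oblong (484,162), big (449,293), small (218,338). Jars are at square (588,340), oblong (292,168), small (311,288), big (113,245). Starting with the square lid, I turn the tool first.

```bash
cat > plan.py <<'E'
import sys,math,numpy as np
from rig import r
# plan.py x y z yawdeg : turn units first, then dp units (axes after the turn)
t=list(map(float,sys.argv[1:])); s=r.sense(); p=s["eef_pos"]; yaw=math.degrees(s["tcp_rot"][2])
d=np.array(t[:3])-p; a=math.radians(t[3]); c,n=math.cos(a),math.sin(a)
tool=np.array([c*d[0]+n*d[1], n*d[0]-c*d[1], -d[2]])/40
print("t%.1f"%s["clock"],"rot",s["tcp_rot"].round(3),"turn z units",round((yaw-t[3])/6,2),"dp units",tool.round(2),"min rows",math.ceil(np.linalg.norm(tool)/1.0))
print("F",s["contact_force"].round(1),"open",round(s["opening"],2),"grip",round(s["grasp_force"],1))
E
```

Call:
{"fn": "play_rows", "kwargs": {"rows": [{"dp": [0, 0, 0], "turn": [0, 0, 1], "fingers": 0.4}, {"dp": [0, 0, 0], "turn": [0, 0, 1], "fingers": 0.4}, {"dp": [0, 0, 0], "turn": [0, 0, 1], "fingers": 0.4}, {"dp": [0, 0, 0], "turn": [0, 0, 1], "fingers": 0.4}, {"dp": [0, 0, 0], "turn": [0, 0, 1], "fingers": 0.4}], "force": 40}}

```text
clock: 0.52
eef_pos: [229.9, -580.9, 230.9]
tcp_rot: [-3.141, 0.0, -0.152]
contact_force: [0.6, 0.8, 0.2]
opening: 0.6
grasp_force: 0.0
```

Call:
{"fn": "play_rows", "kwargs": {"rows": [{"dp": [0, 0, 0], "turn": [0, 0, 0.7], "fingers": 0.4}, {"dp": [0, 0, 0], "turn": [0, 0, 0.7], "fingers": 0.4}, {"dp": [0, 0, 0], "turn": [0, 0, 0], "fingers": 0.4}]}}

```text
clock: 0.77
eef_pos: [229.8, -580.9, 230.9]
tcp_rot: [-3.141, 0.001, -0.297]
contact_force: [-0.2, -0.8, 1.0]
opening: 0.601
grasp_force: 0.0
```

```bash
python3 plan.py 511 -429 100 -16.8
```

```text
t0.8 rot [-3.141e+00  1.000e-03 -2.970e-01] turn z units -0.03 dp units [ 5.63 -5.67  3.27] min rows 9
F [-0.2 -0.8  1. ] open 0.6 grip 0.0
```

Call:
{"fn": "play_rows", "kwargs": {"rows": [{"dp": [0.56, -0.57, 0.33], "turn": [0, 0, 0], "fingers": 0.4}, {"dp": [0.56, -0.57, 0.33], "turn": [0, 0, 0], "fingers": 0.4}, {"dp": [0.56, -0.57, 0.33], "turn": [0, 0, 0], "fingers": 0.4}, {"dp": [0.56, -0.57, 0.33], "turn": [0, 0, 0], "fingers": 0.4}, {"dp": [0.56, -0.57, 0.33], "turn": [0, 0, 0], "fingers": 0.4}]}}

```text
clock: 1.18
eef_pos: [371.1, -503.5, 164.5]
tcp_rot: [-3.141, 0.0, -0.291]
contact_force: [0.3, 0.2, -0.5]
opening: 0.602
grasp_force: 0.0
```

Call:
{"fn": "play_rows", "kwargs": {"rows": [{"dp": [0.56, -0.57, 0.33], "turn": [0, 0, 0], "fingers": 0.4}, {"dp": [0.56, -0.57, 0.33], "turn": [0, 0, 0], "fingers": 0.4}, {"dp": [0.56, -0.57, 0.33], "turn": [0, 0, 0], "fingers": 0.4}, {"dp": [0.56, -0.57, 0.33], "turn": [0, 0, 0], "fingers": 0.4}, {"dp": [0.56, -0.57, 0.33], "turn": [0, 0, 0], "fingers": 0.4}]}}

```text
clock: 1.6
eef_pos: [511.5, -426.6, 98.4]
tcp_rot: [-3.141, 0.0, -0.291]
contact_force: [0.2, 0.8, 0.4]
opening: 0.6
grasp_force: 0.0
```

Call:
{"fn": "play_rows", "kwargs": {"rows": [{"dp": [0, 0, 0], "turn": [0, 0, 0], "fingers": 0.4}, {"dp": [0, 0, 0], "turn": [0, 0, 0], "fingers": 0.4}]}}

```text
clock: 1.77
eef_pos: [511.0, -426.1, 97.9]
tcp_rot: [-3.141, 0.002, -0.288]
contact_force: [-0.1, 0.3, -0.8]
opening: 0.597
grasp_force: 0.0
```

```bash
python3 plan.py 511 -429 23 -16.8; python3 - <<'E'
from rig import r
import cv2,pickle,numpy as np
f=r.grab_frame("side");g=r.grab_frame("top"); pickle.dump((f,g),open("a.pkl","wb"))
a=f["pixels"][40:190,230:430,::-1]; b=g["pixels"][80:230,330:530,::-1]
cv2.imwrite("pics/sq1.png",cv2.resize(np.vstack([a,np.hstack([b,np.zeros((150,200-b.shape[1],3),np.uint8)])]),(800,600)) if 0 else np.hstack([cv2.resize(a,(400,300)),cv2.resize(b,(400,300))]))
E
```

```text
t1.8 rot [-3.141e+00  2.000e-03 -2.880e-01] turn z units 0.05 dp units [0.02 0.07 1.87] min rows 2
F [-0.1  0.3 -0.8] open 0.6 grip 0.0
```

View pics/sq1.png

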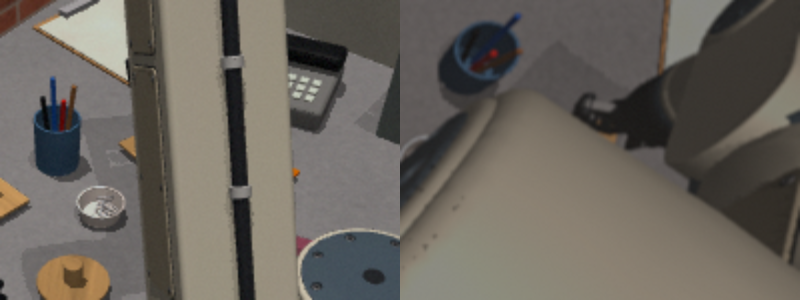

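The arm hides the lid in both views, so I rely on the first measurement, descend slowly and close.

Call:
{"fn": "play_rows", "kwargs": {"rows": [{"dp": [0, 0.04, 0.5], "turn": [0, 0, 0], "fingers": 0.4}, {"dp": [0, 0.04, 0.5], "turn": [0, 0, 0], "fingers": 0.4}, {"dp": [0, 0, 0.5], "turn": [0, 0, 0], "fingers": 0.4}, {"dp": [0, 0, 0.35], "turn": [0, 0, 0], "fingers": 0.4}, {"dp": [0, 0, 0], "turn": [0, 0, 0], "fingers": 0.4}]}}

```text
clock: 2.28
eef_pos: [507.0, -430.3, 22.8]
tcp_rot: [-3.14, 0.004, -0.294]
contact_force: [-0.7, 0.9, -1.0]
opening: 0.6
grasp_force: 0.0
```

Call:
{"fn": "play_rows", "kwargs": {"rows": [{"dp": [0, 0, 0], "turn": [0, 0, 0], "fingers": 1}, {"dp": [0, 0, 0], "turn": [0, 0, 0], "fingers": 1}, {"dp": [0, 0, 0], "turn": [0, 0, 0], "fingers": 1}, {"dp": [0, 0, 0], "turn": [0, 0, 0], "fingers": 1}, {"dp": [0, 0, 0], "turn": [0, 0, 0], "fingers": 1}]}}

```text
clock: 2.7
eef_pos: [510.1, -431.5, 26.8]
tcp_rot: [3.141, -0.002, -0.293]
contact_force: [-1.5, -1.1, 7.5]
opening: 0.277
grasp_force: 40.9
```

Call:
{"fn": "play_rows", "kwargs": {"rows": [{"dp": [0, 0, -0.5], "turn": [0, 0, 0], "fingers": 1}, {"dp": [0, 0, -1], "turn": [0, 0, 0], "fingers": 1}, {"dp": [0, 0, -1], "turn": [0, 0, 0], "fingers": 1}, {"dp": [0, 0, -1], "turn": [0, 0, -1], "fingers": 1}, {"dp": [0, 0, -0.5], "turn": [0, 0, -1], "fingers": 1}]}}

```text
clock: 3.12
eef_pos: [510.9, -431.9, 190.9]
tcp_rot: [3.138, -0.005, -0.079]
contact_force: [0.5, -1.0, -0.7]
opening: 0.273
grasp_force: 39.9
```

Call:
{"fn": "play_rows", "kwargs": {"rows": [{"dp": [0, 0, 0], "turn": [0, 0, -0.9], "fingers": 1}, {"dp": [0, 0, 0], "turn": [0, 0, 0], "fingers": 1}]}}

```text
clock: 3.28
eef_pos: [510.2, -431.3, 187.7]
tcp_rot: [3.139, -0.003, 0.015]
contact_force: [-0.3, 0.4, -1.5]
opening: 0.277
grasp_force: 39.9
```

```bash
python3 plan.py 347 -307 180 0.6
```

```text
t3.3 rot [ 3.139e+00 -3.000e-03  1.500e-02] turn z units 0.04 dp units [-4.05 -3.15  0.19] min rows 6
F [-0.3  0.4 -1.5] open 0.28 grip 39.9
```

Call:
{"fn": "play_rows", "kwargs": {"rows": [{"dp": [-0.5, -0.4, 0], "turn": [0, 0, 0], "fingers": 1}, {"dp": [-0.7, -0.55, 0], "turn": [0, 0, 0], "fingers": 1}, {"dp": [-0.7, -0.55, 0], "turn": [0, 0, 0], "fingers": 1}, {"dp": [-0.7, -0.55, 0], "turn": [0, 0, 0], "fingers": 1}, {"dp": [-0.7, -0.55, 0], "turn": [0, 0, 0], "fingers": 1}]}}

```text
clock: 3.7
eef_pos: [374.3, -326.3, 184.0]
tcp_rot: [-3.14, 0.002, 0.007]
contact_force: [-0.1, -0.0, -0.8]
opening: 0.273
grasp_force: 39.8
```

Call:
{"fn": "play_rows", "kwargs": {"rows": [{"dp": [-0.5, -0.4, 0], "turn": [0, 0, 0], "fingers": 1}, {"dp": [-0.25, -0.15, 0.2], "turn": [0, 0, 0], "fingers": 1}, {"dp": [0, 0, 0], "turn": [0, 0, 0], "fingers": 1}, {"dp": [0, 0, 0], "turn": [0, 0, 0], "fingers": 1}]}}

```text
clock: 4.03
eef_pos: [345.8, -306.1, 176.9]
tcp_rot: [-3.141, 0.001, 0.008]
contact_force: [1.2, 0.7, -0.8]
opening: 0.275
grasp_force: 39.9
```

```bash
python3 plan.py 347 -307 127 0.6; python3 - <<'E'
from h import *
from rig import r
g=r.grab_frame("top");f=r.grab_frame("side"); pickle.dump((f,g),open("a.pkl","wb"))
a=f["pixels"][100:250,230:430,::-1]; b=g["pixels"][140:290,290:490,::-1]
cv2.imwrite("pics/sq2.png",np.hstack([cv2.resize(a,(400,300)),cv2.resize(b,(400,300))]))
E
```

```text
t4.0 rot [-3.141e+00  1.000e-03  8.000e-03] turn z units -0.02 dp units [0.03 0.02 1.25] min rows 2
F [ 1.2  0.7 -0.8] open 0.27 grip 39.9
```

View pics/sq2.png

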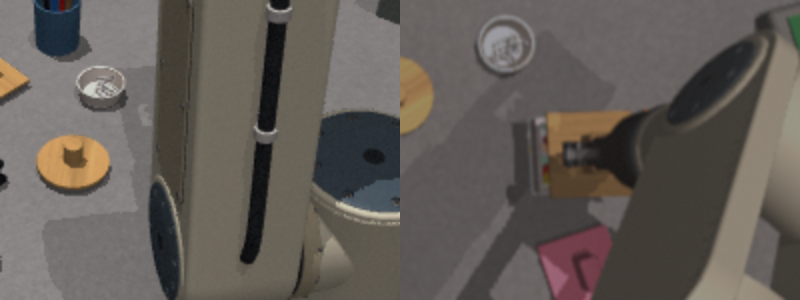

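```bash
python3 - <<'E'
from h import *
f,g=pickle.load(open("a.pkl","rb"))
m=wood(g); m[:190]=0; m[245:]=0; m[:,:355]=0; m[:,420:]=0
ys,xs=np.nonzero(m[200:212]); 
left=np.median([np.nonzero(m[y])[0].min() for y in range(204,232)]); cols=range(368,384)
top=np.median([np.nonzero(m[:,x])[0].min() for x in cols]);bot=np.median([np.nonzero(m[:,x])[0].max() for x in cols])
print(left,top,bot)
print(cast(g,[(left-.5,(top+bot)/2),(375,top-.5),(375,bot+.5)],167))
E
```

```text
Traceback (most recent call last):
ValueError: zero-size array to reduction operation minimum which has no identity
```

```bash
python3 - <<'E'
from h import *
f,g=pickle.load(open("a.pkl","rb"))
print(cast(g,[(364,217),(375,195.8),(375,238.2)],167).round(1))
E
```

```text
[[ 346.8 -258.5]
 [ 393.8 -285.5]
 [ 299.1 -280.8]]
```

The lid in hand (plate edges at crop (548,112)–(548,197)) is centred at (346.4, −306.5), right over the jar. I lower it.

Call:
{"fn": "play_rows", "kwargs": {"rows": [{"dp": [0, 0, 0.4], "turn": [0, 0, 0], "fingers": 1}, {"dp": [0, 0, 0.4], "turn": [0, 0, 0], "fingers": 1}, {"dp": [0, 0, 0.2], "turn": [0, 0, 0], "fingers": 1}, {"dp": [0, 0, 0.15], "turn": [0, 0, 0], "fingers": 1}, {"dp": [0, 0, 0.1], "turn": [0, 0, 0], "fingers": 1}]}}

```text
clock: 4.55
eef_pos: [346.5, -306.6, 126.6]
tcp_rot: [-3.141, 0.001, 0.01]
contact_force: [-1.4, -0.1, 9.1]
opening: 0.275
grasp_force: 41.5
```

Call:
{"fn": "play_rows", "kwargs": {"rows": [{"dp": [0, 0, 0], "turn": [0, 0, 0], "fingers": 1}, {"dp": [0, 0, 0], "turn": [0, 0, 0], "fingers": 1}]}}

```text
clock: 4.72
eef_pos: [346.6, -306.8, 127.5]
tcp_rot: [3.141, -0.0, 0.01]
contact_force: [-0.4, -0.0, -1.1]
opening: 0.273
grasp_force: 40.1
```

Call:
{"fn": "play_rows", "kwargs": {"rows": [{"dp": [0, 0, 0], "turn": [0, 0, 0], "fingers": 0.4}, {"dp": [0, 0, 0], "turn": [0, 0, 0], "fingers": 0.4}, {"dp": [0, 0, 0], "turn": [0, 0, 0], "fingers": 0.4}, {"dp": [0, 0, -0.5], "turn": [0, 0, 0], "fingers": 0.4}, {"dp": [0, 0, -1], "turn": [0, 0, 0], "fingers": 0.4}]}}

```text
clock: 5.13
eef_pos: [344.0, -304.5, 184.7]
tcp_rot: [-3.137, 0.006, 0.01]
contact_force: [-0.1, 0.1, -0.4]
opening: 0.6
grasp_force: 0.0
```

Call:
{"fn": "play_rows", "kwargs": {"rows": [{"dp": [0, 0, -0.7], "turn": [0, 0, 0.8], "fingers": 0.4}, {"dp": [0, 0, 0], "turn": [0, 0, 0.8], "fingers": 0.4}, {"dp": [0, 0, 0], "turn": [0, 0, 0], "fingers": 0.4}]}}

```text
clock: 5.38
eef_pos: [347.1, -307.3, 217.3]
tcp_rot: [3.139, -0.004, -0.161]
contact_force: [-0.6, -0.5, -0.3]
opening: 0.6
grasp_force: 0.0
```

```bash
python3 plan.py 660 -168 100 -8.7
```

```text
t5.4 rot [ 3.139 -0.004 -0.161] turn z units -0.09 dp units [ 7.21 -4.63  2.93] min rows 10
F [-0.6 -0.5 -0.3] open 0.6 grip 0.0
```

Call:
{"fn": "play_rows", "kwargs": {"rows": [{"dp": [0.72, -0.46, 0.2], "turn": [0, 0, -0.09], "fingers": 0.4}, {"dp": [0.72, -0.46, 0.2], "turn": [0, 0, 0], "fingers": 0.4}, {"dp": [0.72, -0.46, 0.2], "turn": [0, 0, 0], "fingers": 0.4}, {"dp": [0.72, -0.46, 0.2], "turn": [0, 0, 0], "fingers": 0.4}, {"dp": [0.72, -0.46, 0.2], "turn": [0, 0, 0], "fingers": 0.4}]}}

```text
clock: 5.8
eef_pos: [502.9, -235.8, 173.8]
tcp_rot: [-3.141, 0.002, -0.145]
contact_force: [0.4, -1.0, -0.7]
opening: 0.597
grasp_force: 0.0
```

Call:
{"fn": "play_rows", "kwargs": {"rows": [{"dp": [0.72, -0.46, 0.2], "turn": [0, 0, 0], "fingers": 0.4}, {"dp": [0.72, -0.46, 0.2], "turn": [0, 0, 0], "fingers": 0.4}, {"dp": [0.72, -0.46, 0.2], "turn": [0, 0, 0], "fingers": 0.4}, {"dp": [0.72, -0.46, 0.2], "turn": [0, 0, 0], "fingers": 0.4}, {"dp": [0.72, -0.46, 0.2], "turn": [0, 0, 0], "fingers": 0.4}]}}

```text
clock: 6.22
eef_pos: [658.8, -166.0, 133.4]
tcp_rot: [-3.141, 0.002, -0.145]
contact_force: [0.5, -1.4, -0.0]
opening: 0.602
grasp_force: 0.0
```

Call:
{"fn": "play_rows", "kwargs": {"rows": [{"dp": [0, 0, 0], "turn": [0, 0, 0], "fingers": 0.4}, {"dp": [0, 0, 0], "turn": [0, 0, 0], "fingers": 0.4}]}}

```text
clock: 6.38
eef_pos: [658.3, -165.8, 132.9]
tcp_rot: [-3.141, 0.003, -0.143]
contact_force: [-0.8, 0.1, -0.2]
opening: 0.599
grasp_force: 0.0
```

```bash
python3 plan.py 660 -168 26 -8.7
```

```text
t6.4 rot [-3.141e+00  3.000e-03 -1.430e-01] turn z units 0.08 dp units [0.05 0.05 2.67] min rows 3
F [-0.8  0.1 -0.2] open 0.6 grip 0.0
```

Call:
{"fn": "play_rows", "kwargs": {"rows": [{"dp": [0.05, 0.05, 0.7], "turn": [0, 0, 0], "fingers": 0.4}, {"dp": [0, 0, 0.7], "turn": [0, 0, 0], "fingers": 0.4}, {"dp": [0, 0, 0.7], "turn": [0, 0, 0], "fingers": 0.4}, {"dp": [0, 0, 0.4], "turn": [0, 0, 0], "fingers": 0.4}, {"dp": [0, 0, 0.15], "turn": [0, 0, 0], "fingers": 0.4}]}}

```text
clock: 6.8
eef_pos: [656.4, -169.5, 25.9]
tcp_rot: [-3.141, 0.006, -0.147]
contact_force: [-1.0, 0.3, 0.8]
opening: 0.603
grasp_force: 0.0
```

Call:
{"fn": "play_rows", "kwargs": {"rows": [{"dp": [0, 0, 0], "turn": [0, 0, 0], "fingers": 0.4}, {"dp": [0, 0, 0], "turn": [0, 0, 0], "fingers": 1}, {"dp": [0, 0, 0], "turn": [0, 0, 0], "fingers": 1}, {"dp": [0, 0, 0], "turn": [0, 0, 0], "fingers": 1}, {"dp": [0, 0, 0], "turn": [0, 0, 0], "fingers": 1}]}}

```text
clock: 7.22
eef_pos: [660.8, -169.8, 31.0]
tcp_rot: [3.141, -0.002, -0.148]
contact_force: [-0.9, 0.6, 5.4]
opening: 0.271
grasp_force: 41.4
```

Call:
{"fn": "play_rows", "kwargs": {"rows": [{"dp": [0, 0, 0], "turn": [0, 0, 0], "fingers": 1}]}}

```text
clock: 7.3
eef_pos: [660.8, -169.8, 31.0]
tcp_rot: [3.141, -0.002, -0.148]
contact_force: [-2.0, -0.8, 6.3]
opening: 0.266
grasp_force: 41.5
```

Call:
{"fn": "play_rows", "kwargs": {"rows": [{"dp": [0, 0, -0.5], "turn": [0, 0, 0], "fingers": 1}, {"dp": [0, 0, -0.8], "turn": [0, 0, 0], "fingers": 1}, {"dp": [0, 0, -1], "turn": [0, 0, -1], "fingers": 1}, {"dp": [0, 0, -1], "turn": [0, 0, -1], "fingers": 1}, {"dp": [0, 0, -0.8], "turn": [0, 0, -1], "fingers": 1}]}}

```text
clock: 7.72
eef_pos: [660.3, -169.5, 196.7]
tcp_rot: [3.141, -0.002, 0.172]
contact_force: [0.9, -0.2, -1.1]
opening: 0.269
grasp_force: 40.5
```

Call:
{"fn": "play_rows", "kwargs": {"rows": [{"dp": [0, 0, 0], "turn": [0, 0, -0.78], "fingers": 1}, {"dp": [0, 0, 0], "turn": [0, 0, 0], "fingers": 1}, {"dp": [0, 0, 0], "turn": [0, 0, 0], "fingers": 1}]}}

```text
clock: 7.97
eef_pos: [659.5, -169.3, 193.3]
tcp_rot: [-3.141, 0.0, 0.245]
contact_force: [0.4, -0.3, -3.4]
opening: 0.269
grasp_force: 40.5
```

```bash
python3 plan.py 635 155.3 180 14.2
```

```text
t8.0 rot [-3.141  0.     0.245] turn z units -0.02 dp units [ 1.4  -8.02  0.33] min rows 9
F [ 0.4 -0.3 -3.4] open 0.27 grip 40.5
```

Call:
{"fn": "play_rows", "kwargs": {"rows": [{"dp": [0.1, -0.6, 0], "turn": [0, 0, 0], "fingers": 1}, {"dp": [0.15, -0.9, 0], "turn": [0, 0, 0], "fingers": 1}, {"dp": [0.15, -0.9, 0], "turn": [0, 0, 0], "fingers": 1}, {"dp": [0.15, -0.9, 0], "turn": [0, 0, 0], "fingers": 1}, {"dp": [0.15, -0.9, 0], "turn": [0, 0, 0], "fingers": 1}]}}

```text
clock: 8.38
eef_pos: [644.2, 1.7, 191.2]
tcp_rot: [-3.141, 0.003, 0.244]
contact_force: [1.0, -0.2, -1.8]
opening: 0.273
grasp_force: 40.4
```

Call:
{"fn": "play_rows", "kwargs": {"rows": [{"dp": [0.15, -0.9, 0], "turn": [0, 0, 0], "fingers": 1}, {"dp": [0.15, -0.9, 0], "turn": [0, 0, 0], "fingers": 1}, {"dp": [0.15, -0.9, 0], "turn": [0, 0, 0], "fingers": 1}, {"dp": [0.15, -0.7, 0], "turn": [0, 0, 0], "fingers": 1}, {"dp": [0.1, -0.42, 0.3], "turn": [0, 0, 0], "fingers": 1}]}}

```text
clock: 8.8
eef_pos: [635.1, 158.7, 181.4]
tcp_rot: [-3.141, -0.001, 0.247]
contact_force: [0.6, 0.1, -0.5]
opening: 0.269
grasp_force: 40.5
```

Call:
{"fn": "play_rows", "kwargs": {"rows": [{"dp": [0, 0, 0], "turn": [0, 0, 0], "fingers": 1}, {"dp": [0, 0, 0], "turn": [0, 0, 0], "fingers": 1}]}}

```text
clock: 8.97
eef_pos: [633.8, 155.9, 178.9]
tcp_rot: [3.141, 0.004, 0.248]
contact_force: [0.6, 1.2, -1.5]
opening: 0.273
grasp_force: 40.4
```

```bash
python3 plan.py 635 155.3 116 14.2; python3 - <<'E'
from h import *
from rig import r
g=r.grab_frame("top");f=r.grab_frame("side"); pickle.dump((f,g),open("a.pkl","wb"))
a=f["pixels"][110:260,60:260,::-1]; b=g["pixels"][40:190,90:290,::-1]
cv2.imwrite("pics/ob2.png",np.hstack([cv2.resize(a,(400,300)),cv2.resize(b,(400,300))]))
E
```

```text
t9.0 rot [3.141 0.004 0.248] turn z units 0.0 dp units [0.03 0.02 1.57] min rows 2
F [ 0.6  1.2 -1.5] open 0.27 grip 40.4
```

View pics/ob2.png

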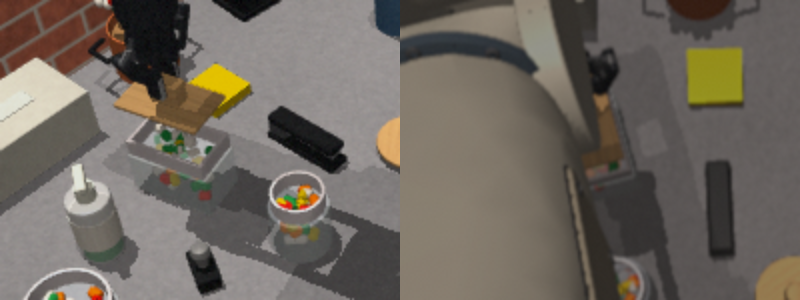

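```bash
python3 - <<'E'
from h import *
f,g=pickle.load(open("a.pkl","rb"))
p=cast(f,[(117.5,161.5),(155,173.5),(171.5,159)],165)
print(p.round(1),(p[0]+p[2])/2,np.linalg.norm(p[0]-p[1]),np.linalg.norm(p[1]-p[2]))
E
```

```text
[[676.  205. ]
 [568.7 174.2]
 [574.3 111.2]] [625.15352821 158.0971786 ] 111.68821299856369 63.227279979116894
```

```bash
python3 - <<'E'
from h import *
f,g=pickle.load(open("a.pkl","rb"))
def m2(f):
    h=cv2.cvtColor(f["pixels"],cv2.COLOR_RGB2HSV); return cv2.inRange(h,(8,75,40),(22,220,255))
m=m2(f); k=np.zeros_like(m); k[140:182,108:182]=m[140:182,108:182]
b=f["pixels"][135:185,105:185,::-1].copy(); b2=b.copy(); b2[k[135:185,105:185]>0]=(255,0,255)
cv2.imwrite("pics/ob3.png",cv2.resize(np.hstack([b,b2]),(800,250),interpolation=cv2.INTER_NEAREST))
P=np.array(f["pose"]);R=P[:3,:3]
for zl in(148,):   # predicted outline of plate top at commanded pose
    a=np.radians(14.2);c=np.array([635,155.3])
    for z in(zl+10,zl+17):
        w=np.array([[*(c+np.array([[np.cos(a),-np.sin(a)],[np.sin(a),np.cos(a)]])@np.array(q)),z] for q in((-62,-38),(-62,38),(62,38),(62,-38))])
        q=(w-P[:3,3])@R; print(z,(q[:,:2]/q[:,2:]*[f["fx"],f["fy"]]+[f["cx"],f["cy"]]).round(1).tolist())
E
```

```text
158 [[171.4, 157.7], [155.5, 176.6], [114.9, 162.3], [131.7, 144.4]]
165 [[171.0, 155.7], [155.0, 174.7], [114.3, 160.3], [131.2, 142.4]]
```

View pics/ob3.png

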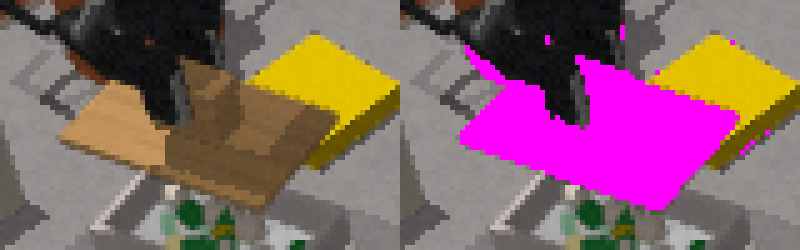

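```bash
python3 - <<'E'
from h import *
f=pickle.load(open("side.pkl","rb")); P=np.array(f["pose"])
a=np.radians(14.2);c=np.array([635,155.3])
w=np.array([[*(c+np.array([[np.cos(a),-np.sin(a)],[np.sin(a),np.cos(a)]])@np.array(q)),95] for q in((-59,-35),(-59,35),(59,35),(59,-35))])
q=(w-P[:3,3])@P[:3,:3]; print((q[:,:2]/q[:,2:]*[f["fx"],f["fy"]]+[f["cx"],f["cy"]]).round(1).tolist())
m=rim(f,140); k=np.zeros_like(m); k[160:200,118:180]=m[160:200,118:180]
c=max(cv2.findContours(k,cv2.RETR_EXTERNAL,cv2.CHAIN_APPROX_NONE)[0],key=len)[:,0]
print("left",c[c[:,0].argmin()],"right",c[c[:,0].argmax()],"top",c[c[:,1].argmin()],"bot",c[c[:,1].argmax()])
E
```

```text
[[172.8, 175.1], [158.7, 192.5], [121.4, 178.9], [136.2, 162.4]]
left [123 179] right [173 176] top [137 164] bot [159 193]
```

The side view shows the oblong lid over its jar. Its lower corner is at crop (267,210), about 2–3 mm off, inside the 6 mm margin. I nudge it slightly and lower.

Call:
{"fn": "play_rows", "kwargs": {"rows": [{"dp": [0.06, 0, 0.5], "turn": [0, 0, 0], "fingers": 1}, {"dp": [0, 0, 0.5], "turn": [0, 0, 0], "fingers": 1}, {"dp": [0, 0, 0.3], "turn": [0, 0, 0], "fingers": 1}, {"dp": [0, 0, 0.15], "turn": [0, 0, 0], "fingers": 1}, {"dp": [0, 0, 0.1], "turn": [0, 0, 0], "fingers": 1}]}}

```text
clock: 9.48
eef_pos: [637.5, 154.9, 118.4]
tcp_rot: [3.142, 0.001, 0.247]
contact_force: [0.6, -0.1, -1.4]
opening: 0.27
grasp_force: 40.4
```

Call:
{"fn": "play_rows", "kwargs": {"rows": [{"dp": [0, 0, 0], "turn": [0, 0, 0], "fingers": 1}, {"dp": [0, 0, 0], "turn": [0, 0, 0], "fingers": 1}]}}

```text
clock: 9.65
eef_pos: [638.2, 155.7, 119.9]
tcp_rot: [3.142, -0.001, 0.247]
contact_force: [0.3, 0.6, -2.0]
opening: 0.268
grasp_force: 40.4
```

Call:
{"fn": "play_rows", "kwargs": {"rows": [{"dp": [-0.04, 0, 0.06], "turn": [0, 0, 0], "fingers": 1}, {"dp": [0, 0, 0.05], "turn": [0, 0, 0], "fingers": 1}, {"dp": [0, 0, 0], "turn": [0, 0, 0], "fingers": 1}]}}

```text
clock: 9.9
eef_pos: [636.5, 155.7, 115.9]
tcp_rot: [-3.142, -0.001, 0.248]
contact_force: [-1.7, 1.1, 2.6]
opening: 0.266
grasp_force: 41.0
```

Call:
{"fn": "play_rows", "kwargs": {"rows": [{"dp": [0, 0, 0], "turn": [0, 0, 0], "fingers": 0.4}, {"dp": [0, 0, 0], "turn": [0, 0, 0], "fingers": 0.4}, {"dp": [0, 0, 0], "turn": [0, 0, 0], "fingers": 0.4}, {"dp": [0, 0, -0.5], "turn": [0, 0, 0], "fingers": 0.4}, {"dp": [0, 0, -1], "turn": [0, 0, 0], "fingers": 0.4}]}}

```text
clock: 10.32
eef_pos: [633.0, 154.7, 170.6]
tcp_rot: [-3.142, 0.009, 0.248]
contact_force: [-0.1, 1.0, -0.2]
opening: 0.597
grasp_force: 0.0
```

Call:
{"fn": "play_rows", "kwargs": {"rows": [{"dp": [0, 0, -0.7], "turn": [0, 0, 0.9], "fingers": 0.4}, {"dp": [0, 0, 0], "turn": [0, 0, 0.9], "fingers": 0.4}, {"dp": [0, 0, 0], "turn": [0, 0, 0.57], "fingers": 0.4}, {"dp": [0, 0, 0], "turn": [0, 0, 0], "fingers": 0.4}]}}

```text
clock: 10.65
eef_pos: [636.5, 155.6, 203.7]
tcp_rot: [-3.141, -0.001, -0.003]
contact_force: [-0.5, 1.0, 0.4]
opening: 0.599
grasp_force: 0.0
```

```bash
python3 plan.py 431 -99 100 0;  python3 - <<'E'
from h import *
from rig import r
f=r.grab_frame("side"); pickle.dump((f,0),open("a.pkl","wb"))
cv2.imwrite("pics/ob4.png",cv2.resize(f["pixels"][110:260,60:260,::-1],(600,450)))
E
```

```text
t10.7 rot [-3.141e+00 -1.000e-03 -3.000e-03] turn z units -0.03 dp units [-5.14  6.36  2.59] min rows 9
F [-0.5  1.   0.4] open 0.6 grip 0.0
```

View pics/ob4.png

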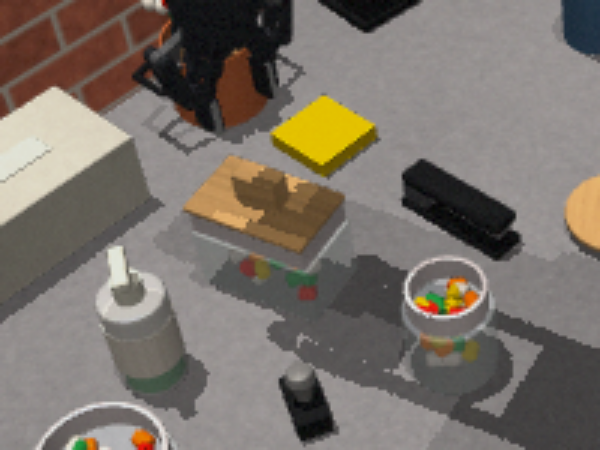

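The oblong lid lies flat on its jar at crop (265,205). Next is the big round lid.

Call:
{"fn": "play_rows", "kwargs": {"rows": [{"dp": [-0.51, 0.64, 0.1], "turn": [0, 0, 0], "fingers": 0.4}, {"dp": [-0.51, 0.64, 0.1], "turn": [0, 0, 0], "fingers": 0.4}, {"dp": [-0.51, 0.64, 0.1], "turn": [0, 0, 0], "fingers": 0.4}, {"dp": [-0.51, 0.64, 0.1], "turn": [0, 0, 0], "fingers": 0.4}, {"dp": [-0.51, 0.64, 0.1], "turn": [0, 0, 0], "fingers": 0.4}]}}

```text
clock: 11.12
eef_pos: [532.8, 26.6, 182.2]
tcp_rot: [3.141, 0.001, 0.003]
contact_force: [0.6, -0.4, 0.1]
opening: 0.597
grasp_force: 0.0
```

Call:
{"fn": "play_rows", "kwargs": {"rows": [{"dp": [-0.51, 0.64, 0.3], "turn": [0, 0, 0], "fingers": 0.4}, {"dp": [-0.51, 0.64, 0.3], "turn": [0, 0, 0], "fingers": 0.4}, {"dp": [-0.51, 0.64, 0.3], "turn": [0, 0, 0], "fingers": 0.4}, {"dp": [-0.51, 0.64, 0.3], "turn": [0, 0, 0], "fingers": 0.4}, {"dp": [-0.51, 0.64, 0.3], "turn": [0, 0, 0], "fingers": 0.4}]}}

```text
clock: 11.53
eef_pos: [430.8, -101.3, 122.2]
tcp_rot: [-3.142, 0.0, 0.003]
contact_force: [0.3, -0.7, 0.3]
opening: 0.603
grasp_force: 0.0
```

Call:
{"fn": "play_rows", "kwargs": {"rows": [{"dp": [0, 0, 0], "turn": [0, 0, 0], "fingers": 0.4}, {"dp": [0, 0, 0], "turn": [0, 0, 0], "fingers": 0.4}, {"dp": [0, 0, 0], "turn": [0, 0, 0], "fingers": 0.4}]}}

```text
clock: 11.78
eef_pos: [432.8, -100.5, 123.0]
tcp_rot: [-3.141, -0.001, 0.0]
contact_force: [0.4, -0.0, 0.2]
opening: 0.6
grasp_force: 0.0
```

```bash
python3 plan.py 431 -99.3 27 0
```

```text
t11.8 rot [-3.141e+00 -1.000e-03  0.000e+00] turn z units 0.0 dp units [-0.04 -0.03  2.4 ] min rows 3
F [ 0.4 -0.   0.2] open 0.6 grip 0.0
```

Call:
{"fn": "play_rows", "kwargs": {"rows": [{"dp": [-0.04, -0.03, 0.7], "turn": [0, 0, 0], "fingers": 0.4}, {"dp": [0, 0, 0.7], "turn": [0, 0, 0], "fingers": 0.4}, {"dp": [0, 0, 0.6], "turn": [0, 0, 0], "fingers": 0.4}, {"dp": [0, 0, 0.35], "turn": [0, 0, 0], "fingers": 0.4}, {"dp": [0, 0, 0.05], "turn": [0, 0, 0], "fingers": 0.4}]}}

```text
clock: 12.2
eef_pos: [430.3, -98.1, 25.0]
tcp_rot: [-3.141, 0.003, 0.002]
contact_force: [-0.5, -0.1, -0.5]
opening: 0.603
grasp_force: 0.0
```

Call:
{"fn": "play_rows", "kwargs": {"rows": [{"dp": [0, 0, 0], "turn": [0, 0, 0], "fingers": 0.4}, {"dp": [0, 0, 0], "turn": [0, 0, 0], "fingers": 1}, {"dp": [0, 0, 0], "turn": [0, 0, 0], "fingers": 1}, {"dp": [0, 0, 0], "turn": [0, 0, 0], "fingers": 1}, {"dp": [0, 0, 0], "turn": [0, 0, 0], "fingers": 1}]}}

```text
clock: 12.62
eef_pos: [431.9, -99.2, 28.1]
tcp_rot: [3.141, -0.003, -0.0]
contact_force: [1.0, 3.8, 8.2]
opening: 0.309
grasp_force: 39.7
```

Call:
{"fn": "play_rows", "kwargs": {"rows": [{"dp": [0, 0, 0], "turn": [0, 0, 0], "fingers": 1}]}}

```text
clock: 12.7
eef_pos: [431.9, -99.2, 28.1]
tcp_rot: [3.141, -0.003, -0.0]
contact_force: [0.7, 3.3, 7.9]
opening: 0.313
grasp_force: 39.7
```

Call:
{"fn": "play_rows", "kwargs": {"rows": [{"dp": [0, 0, -0.5], "turn": [0, 0, 0], "fingers": 1}, {"dp": [0, 0, -1], "turn": [0, 0, 0], "fingers": 1}, {"dp": [0, 0, -1], "turn": [0, 0, 0], "fingers": 1}, {"dp": [0, 0, -1], "turn": [0, 0, 0], "fingers": 1}, {"dp": [0, 0, -0.9], "turn": [0, 0, 0], "fingers": 1}]}}

```text
clock: 13.12
eef_pos: [430.4, -99.3, 205.9]
tcp_rot: [3.141, -0.002, -0.0]
contact_force: [1.5, -0.6, -2.2]
opening: 0.31
grasp_force: 39.8
```

Call:
{"fn": "play_rows", "kwargs": {"rows": [{"dp": [0, -0.4, 0], "turn": [0, 0, 0], "fingers": 1}, {"dp": [0.1, -0.6, 0], "turn": [0, 0, 0], "fingers": 1}, {"dp": [0.1, -0.8, 0], "turn": [0, 0, 0], "fingers": 1}, {"dp": [0.1, -0.8, 0], "turn": [0, 0, 0], "fingers": 1}, {"dp": [0.1, -0.8, 0], "turn": [0, 0, 0], "fingers": 1}]}}

```text
clock: 13.53
eef_pos: [446.5, 37.9, 203.7]
tcp_rot: [-3.142, -0.002, -0.001]
contact_force: [0.4, -0.0, -1.8]
opening: 0.315
grasp_force: 40.0
```

Call:
{"fn": "play_rows", "kwargs": {"rows": [{"dp": [0.1, -0.8, 0], "turn": [0, 0, 0], "fingers": 1}, {"dp": [0.1, -0.8, 0], "turn": [0, 0, 0], "fingers": 1}, {"dp": [0.1, -0.8, 0], "turn": [0, 0, 0], "fingers": 1}, {"dp": [0.1, -0.8, 0], "turn": [0, 0, 0], "fingers": 1}, {"dp": [0.1, -0.8, 0], "turn": [0, 0, 0], "fingers": 1}]}}

```text
clock: 13.95
eef_pos: [466.4, 198.3, 203.5]
tcp_rot: [-3.141, -0.001, -0.0]
contact_force: [0.8, 0.4, -1.3]
opening: 0.314
grasp_force: 40.0
```

```bash
python3 plan.py 511.2 429 190 0
```

```text
t13.9 rot [-3.141e+00 -1.000e-03 -0.000e+00] turn z units -0.0 dp units [ 1.12 -5.77  0.34] min rows 6
F [ 0.8  0.4 -1.3] open 0.31 grip 40.0
```

Call:
{"fn": "play_rows", "kwargs": {"rows": [{"dp": [0.16, -0.8, 0], "turn": [0, 0, 0], "fingers": 1}, {"dp": [0.16, -0.8, 0], "turn": [0, 0, 0], "fingers": 1}, {"dp": [0.16, -0.8, 0], "turn": [0, 0, 0], "fingers": 1}, {"dp": [0.16, -0.8, 0], "turn": [0, 0, 0], "fingers": 1}, {"dp": [0.16, -0.8, 0], "turn": [0, 0, 0], "fingers": 1}]}}

```text
clock: 14.37
eef_pos: [498.6, 358.3, 203.5]
tcp_rot: [-3.141, -0.001, 0.0]
contact_force: [0.5, 0.5, -1.1]
opening: 0.308
grasp_force: 40.0
```

Call:
{"fn": "play_rows", "kwargs": {"rows": [{"dp": [0.16, -0.8, 0], "turn": [0, 0, 0], "fingers": 1}, {"dp": [0.12, -0.65, 0.2], "turn": [0, 0, 0], "fingers": 1}, {"dp": [0.04, -0.3, 0.1], "turn": [0, 0, 0], "fingers": 1}, {"dp": [0, 0, 0], "turn": [0, 0, 0], "fingers": 1}, {"dp": [0, 0, 0], "turn": [0, 0, 0], "fingers": 1}]}}

```text
clock: 14.78
eef_pos: [510.8, 426.2, 190.5]
tcp_rot: [3.14, 0.001, 0.001]
contact_force: [0.8, -0.5, -0.7]
opening: 0.311
grasp_force: 39.9
```

```bash
python3 plan.py 511.2 429 144 0; python3 - <<'E'
from h import *
from rig import r
g=r.grab_frame("top");f=r.grab_frame("side"); pickle.dump((f,g),open("a.pkl","wb"))
a=f["pixels"][200:350,20:220,::-1]; b=g["pixels"][80:230,10:210,::-1]
cv2.imwrite("pics/bg2.png",np.hstack([cv2.resize(a,(400,300)),cv2.resize(b,(400,300))]))
E
```

```text
t14.8 rot [3.14e+00 1.00e-03 1.00e-03] turn z units 0.01 dp units [ 0.01 -0.07  1.16] min rows 2
F [ 0.8 -0.5 -0.7] open 0.31 grip 39.9
```

View pics/bg2.png

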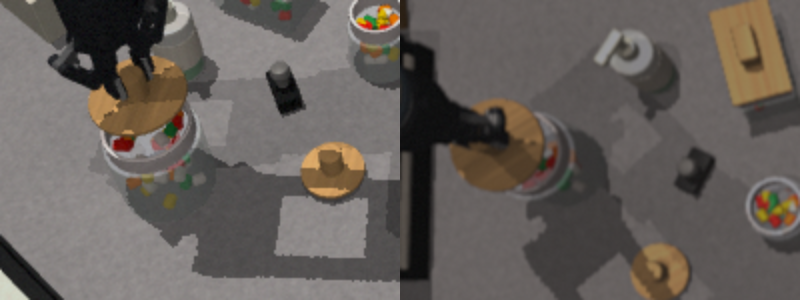

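```bash
python3 - <<'E'
from h import *
f,g=pickle.load(open("a.pkl","rb"))
h=cv2.cvtColor(g["pixels"],cv2.COLOR_RGB2HSV); m=cv2.inRange(h,(8,80,50),(22,220,255)); k=np.zeros_like(m); k[122:182,28:90]=m[122:182,28:90]
c=max(cv2.findContours(k,cv2.RETR_EXTERNAL,cv2.CHAIN_APPROX_NONE)[0],key=len)
p=cast(g,cv2.convexHull(c)[:,0],179.5); c,rr=cv2.minEnclosingCircle(p.astype(np.float32)); print(c,2*rr, *rect(p))
print(cast(g,[(82.5,152),(35,152),(58,175),(58,130)],179.5).round(1))
E
```

```text
(509.17962646484375, 423.91253662109375) 106.0422592163086 [507.3 421.5] [104.   99.9] -30.6
[[507.4 369.6]
 [510.1 476.5]
 [456.8 423.8]
 [559.1 425.6]]
```

The big lid is centred about (509, 424) (disc in crop (450–545, 100–190)). I shift it 2 and 4.5 mm while lowering.

Call:
{"fn": "play_rows", "kwargs": {"rows": [{"dp": [0.05, -0.12, 0.3], "turn": [0, 0, 0], "fingers": 1}, {"dp": [0, 0, 0.35], "turn": [0, 0, 0], "fingers": 1}, {"dp": [0, 0, 0.25], "turn": [0, 0, 0], "fingers": 1}, {"dp": [0, 0, 0.15], "turn": [0, 0, 0], "fingers": 1}, {"dp": [0, 0, 0.08], "turn": [0, 0, 0], "fingers": 1}]}}

```text
clock: 15.3
eef_pos: [513.1, 430.6, 144.3]
tcp_rot: [3.14, 0.001, -0.001]
contact_force: [0.0, 0.1, -1.9]
opening: 0.312
grasp_force: 39.9
```

Call:
{"fn": "play_rows", "kwargs": {"rows": [{"dp": [0, 0, 0.04], "turn": [0, 0, 0], "fingers": 1}, {"dp": [0, 0, 0], "turn": [0, 0, 0], "fingers": 1}, {"dp": [0, 0, 0], "turn": [0, 0, 0], "fingers": 1}]}}

```text
clock: 15.55
eef_pos: [513.7, 431.7, 144.5]
tcp_rot: [-3.141, -0.001, -0.0]
contact_force: [0.3, 0.2, -1.9]
opening: 0.309
grasp_force: 39.9
```

Call:
{"fn": "play_rows", "kwargs": {"rows": [{"dp": [0, 0, 0.05], "turn": [0, 0, 0], "fingers": 1}, {"dp": [0, 0, 0.04], "turn": [0, 0, 0], "fingers": 1}, {"dp": [0, 0, 0], "turn": [0, 0, 0], "fingers": 1}]}}

```text
clock: 15.8
eef_pos: [514.0, 432.0, 143.1]
tcp_rot: [-3.14, -0.002, -0.0]
contact_force: [-4.2, -3.3, 14.0]
opening: 0.31
grasp_force: 41.6
```

Call:
{"fn": "play_rows", "kwargs": {"rows": [{"dp": [0, 0, 0], "turn": [0, 0, 0], "fingers": 0.4}, {"dp": [0, 0, 0], "turn": [0, 0, 0], "fingers": 0.4}, {"dp": [0, 0, 0], "turn": [0, 0, 0], "fingers": 0.4}, {"dp": [0, 0, -0.5], "turn": [0, 0, 0], "fingers": 0.4}, {"dp": [0, 0, -0.9], "turn": [0, 0, 0], "fingers": 0.4}]}}

```text
clock: 16.22
eef_pos: [511.3, 429.8, 192.6]
tcp_rot: [3.136, 0.006, -0.0]
contact_force: [1.1, -0.1, -0.2]
opening: 0.601
grasp_force: 0.0
```

Call:
{"fn": "play_rows", "kwargs": {"rows": [{"dp": [0, 0, -0.3], "turn": [0, 0, 0], "fingers": 0.4}, {"dp": [0, 0, 0], "turn": [0, 0, 0], "fingers": 0.4}]}}

```text
clock: 16.38
eef_pos: [515.3, 433.1, 212.6]
tcp_rot: [-3.137, -0.005, -0.0]
contact_force: [0.7, 0.0, 0.6]
opening: 0.595
grasp_force: 0.0
```

```bash
python3 plan.py 365 296 100 0
```

```text
t16.4 rot [-3.137 -0.005 -0.   ] turn z units -0.0 dp units [-3.76  3.43  2.81] min rows 6
F [0.7 0.  0.6] open 0.59 grip 0.0
```

Call:
{"fn": "play_rows", "kwargs": {"rows": [{"dp": [-0.47, 0.43, 0], "turn": [0, 0, 0], "fingers": 0.4}, {"dp": [-0.47, 0.43, 0], "turn": [0, 0, 0], "fingers": 0.4}, {"dp": [-0.47, 0.43, 0.2], "turn": [0, 0, 0], "fingers": 0.4}, {"dp": [-0.47, 0.43, 0.4], "turn": [0, 0, 0], "fingers": 0.4}, {"dp": [-0.47, 0.43, 0.4], "turn": [0, 0, 0], "fingers": 0.4}]}}

```text
clock: 16.8
eef_pos: [418.5, 344.7, 167.6]
tcp_rot: [-3.141, -0.0, -0.0]
contact_force: [0.1, -0.1, 0.3]
opening: 0.598
grasp_force: 0.0
```

Call:
{"fn": "play_rows", "kwargs": {"rows": [{"dp": [-0.47, 0.43, 0.5], "turn": [0, 0, 0], "fingers": 0.4}, {"dp": [-0.47, 0.43, 0.5], "turn": [0, 0, 0], "fingers": 0.4}, {"dp": [-0.42, 0.4, 0.5], "turn": [0, 0, 0], "fingers": 0.4}, {"dp": [0, 0, 0], "turn": [0, 0, 0], "fingers": 0.4}, {"dp": [0, 0, 0], "turn": [0, 0, 0], "fingers": 0.4}]}}

```text
clock: 17.22
eef_pos: [363.4, 293.8, 107.1]
tcp_rot: [3.139, 0.003, -0.0]
contact_force: [0.5, 0.9, 0.2]
opening: 0.602
grasp_force: 0.0
```

Call:
{"fn": "play_rows", "kwargs": {"rows": [{"dp": [0, 0, 0], "turn": [0, 0, 0], "fingers": 0.4}, {"dp": [0, 0, 0], "turn": [0, 0, 0], "fingers": 0.4}]}}

```text
clock: 17.38
eef_pos: [366.4, 296.3, 109.1]
tcp_rot: [-3.14, -0.002, -0.0]
contact_force: [0.3, 0.3, 1.0]
opening: 0.602
grasp_force: 0.0
```

```bash
python3 plan.py 365.3 296 26 0
```

```text
t17.4 rot [-3.14e+00 -2.00e-03 -0.00e+00] turn z units -0.0 dp units [-0.03  0.01  2.08] min rows 3
F [0.3 0.3 1. ] open 0.6 grip 0.0
```

Call:
{"fn": "play_rows", "kwargs": {"rows": [{"dp": [-0.03, 0, 0.6], "turn": [0, 0, 0], "fingers": 0.4}, {"dp": [0, 0, 0.6], "turn": [0, 0, 0], "fingers": 0.4}, {"dp": [0, 0, 0.5], "turn": [0, 0, 0], "fingers": 0.4}, {"dp": [0, 0, 0.3], "turn": [0, 0, 0], "fingers": 0.4}, {"dp": [0, 0, 0.08], "turn": [0, 0, 0], "fingers": 0.4}]}}

```text
clock: 17.8
eef_pos: [364.0, 295.4, 23.9]
tcp_rot: [3.141, 0.001, -0.0]
contact_force: [-0.2, -0.8, 0.3]
opening: 0.599
grasp_force: 0.0
```

Call:
{"fn": "play_rows", "kwargs": {"rows": [{"dp": [0, 0, 0], "turn": [0, 0, 0], "fingers": 0.4}, {"dp": [0, 0, 0], "turn": [0, 0, 0], "fingers": 1}, {"dp": [0, 0, 0], "turn": [0, 0, 0], "fingers": 1}, {"dp": [0, 0, 0], "turn": [0, 0, 0], "fingers": 1}, {"dp": [0, 0, 0], "turn": [0, 0, 0], "fingers": 1}]}}

```text
clock: 18.22
eef_pos: [364.8, 295.9, 26.4]
tcp_rot: [-3.14, -0.002, -0.0]
contact_force: [-1.1, 0.4, 7.5]
opening: 0.308
grasp_force: 39.5
```

Call:
{"fn": "play_rows", "kwargs": {"rows": [{"dp": [0, 0, 0], "turn": [0, 0, 0], "fingers": 1}]}}

```text
clock: 18.3
eef_pos: [364.8, 296.0, 26.4]
tcp_rot: [-3.14, -0.002, -0.0]
contact_force: [-0.1, 0.6, 8.2]
opening: 0.315
grasp_force: 39.6
```

Call:
{"fn": "play_rows", "kwargs": {"rows": [{"dp": [0, 0, -0.5], "turn": [0, 0, 0], "fingers": 1}, {"dp": [0, 0, -1], "turn": [0, 0, 0], "fingers": 1}, {"dp": [0, 0, -1], "turn": [0, 0, 0], "fingers": 1}, {"dp": [0, 0, -0.9], "turn": [0, 0, 0], "fingers": 1}, {"dp": [0.2, 0.4, 0], "turn": [0, 0, 0], "fingers": 1}]}}

```text
clock: 18.72
eef_pos: [374.7, 282.9, 168.2]
tcp_rot: [-3.134, -0.009, 0.001]
contact_force: [1.6, 1.4, 0.1]
opening: 0.314
grasp_force: 39.8
```

Call:
{"fn": "play_rows", "kwargs": {"rows": [{"dp": [0.34, 0.76, 0], "turn": [0, 0, 0], "fingers": 1}, {"dp": [0.34, 0.76, 0], "turn": [0, 0, 0], "fingers": 1}, {"dp": [0.34, 0.76, 0], "turn": [0, 0, 0], "fingers": 1}, {"dp": [0.34, 0.76, 0], "turn": [0, 0, 0], "fingers": 1}, {"dp": [0.34, 0.76, 0], "turn": [0, 0, 0], "fingers": 1}]}}

```text
clock: 19.13
eef_pos: [440.1, 125.6, 161.8]
tcp_rot: [-3.141, -0.001, 0.0]
contact_force: [0.5, 0.8, -1.5]
opening: 0.311
grasp_force: 39.8
```

Call:
{"fn": "play_rows", "kwargs": {"rows": [{"dp": [0, 0, 0], "turn": [0, 0, 0], "fingers": 1}, {"dp": [0, 0, 0], "turn": [0, 0, 0], "fingers": 1}, {"dp": [0, 0, 0], "turn": [0, 0, 0], "fingers": 1}]}}

```text
clock: 19.38
eef_pos: [439.6, 127.2, 161.4]
tcp_rot: [-3.141, 0.0, -0.001]
contact_force: [-0.4, 0.4, -0.0]
opening: 0.316
grasp_force: 39.8
```

```bash
python3 plan.py 441 126.6 116 0; python3 - <<'E'
from h import *
from rig import r
g=r.grab_frame("top");f=r.grab_frame("side"); pickle.dump((f,g),open("a.pkl","wb"))
a=f["pixels"][130:280,120:320,::-1]; b=g["pixels"][110:260,110:310,::-1]
cv2.imwrite("pics/sm2.png",np.hstack([cv2.resize(a,(400,300)),cv2.resize(b,(400,300))]))
E
```

```text
t19.4 rot [-3.141e+00  0.000e+00 -1.000e-03] turn z units -0.01 dp units [0.04 0.02 1.14] min rows 2
F [-0.4  0.4 -0. ] open 0.32 grip 39.8
```

View pics/sm2.png

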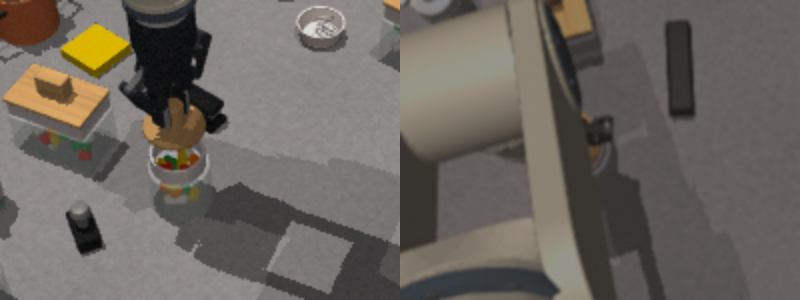

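```bash
python3 - <<'E'
from h import *
f,g=pickle.load(open("a.pkl","rb")); f0=pickle.load(open("side.pkl","rb")); P=np.array(f["pose"])
t=np.linspace(0,6.28,200)
def pr(x,y,z,R):
    w=np.c_[x+R*np.cos(t),y+R*np.sin(t),z+0*t]; q=(w-P[:3,3])@P[:3,:3]; return q[:,:2]/q[:,2:]*[f["fx"],f["fy"]]+[f["cx"],f["cy"]]
def ext(p): return [round(float(v),1) for v in(p[:,0].min(),p[:,0].max(),p[:,1].min(),p[:,1].max())]
a=np.vstack([pr(440,127,145,39),pr(440,127,152,39)]); print("lid pred",ext(a)," jar rim pred",ext(pr(441,126.6,100,36)))
h=cv2.cvtColor(f["pixels"],cv2.COLOR_RGB2HSV); m=cv2.inRange(h,(8,80,40),(22,230,255)); k=np.zeros_like(m); k[178:206,185:230]=m[178:206,185:230]
k=cv2.morphologyEx(k,cv2.MORPH_OPEN,np.ones((3,3)));ys,xs=np.nonzero(k); print("lid obs",xs.min(),xs.max(),ys.max())
m=rim(f0,140); k=np.zeros_like(m); k[190:235,185:235]=m[190:235,185:235]; c=max(cv2.findContours(k,cv2.RETR_EXTERNAL,cv2.CHAIN_APPROX_NONE)[0],key=len)[:,0]; print("rim obs",ext(c))
E
```

```text
lid pred [190.0, 221.9, 178.6, 203.8]  jar rim pred [193.0, 221.5, 193.2, 214.6]
lid obs 192 222 204
rim obs [194.0, 224.0, 195.0, 221.0]
```

The side view shows the small lid centred over its jar (columns 192–222 against the rim's 194–224). I lower it.

Call:
{"fn": "play_rows", "kwargs": {"rows": [{"dp": [0.02, 0, 0.3], "turn": [0, 0, 0], "fingers": 1}, {"dp": [0, 0, 0.35], "turn": [0, 0, 0], "fingers": 1}, {"dp": [0, 0, 0.25], "turn": [0, 0, 0], "fingers": 1}, {"dp": [0, 0, 0.15], "turn": [0, 0, 0], "fingers": 1}, {"dp": [0, 0, 0.08], "turn": [0, 0, 0], "fingers": 1}]}}

```text
clock: 19.9
eef_pos: [440.0, 127.8, 116.1]
tcp_rot: [3.141, 0.002, 0.001]
contact_force: [-15.3, -1.9, 59.8]
opening: 0.313
grasp_force: 45.7
```

Call:
{"fn": "play_rows", "kwargs": {"rows": [{"dp": [0, 0, 0], "turn": [0, 0, 0], "fingers": 1}, {"dp": [0, 0, 0], "turn": [0, 0, 0], "fingers": 1}]}}

```text
clock: 20.07
eef_pos: [440.7, 127.7, 116.4]
tcp_rot: [-3.141, -0.0, 0.0]
contact_force: [-1.0, 0.3, 2.7]
opening: 0.314
grasp_force: 40.0
```

Call:
{"fn": "play_rows", "kwargs": {"rows": [{"dp": [0, 0, 0], "turn": [0, 0, 0], "fingers": 0.4}, {"dp": [0, 0, 0], "turn": [0, 0, 0], "fingers": 0.4}, {"dp": [0, 0, 0], "turn": [0, 0, 0], "fingers": 0.4}, {"dp": [0, 0, -0.5], "turn": [0, 0, 0], "fingers": 0.4}, {"dp": [0, 0, -0.9], "turn": [0, 0, 0], "fingers": 0.4}]}}

```text
clock: 20.48
eef_pos: [438.1, 126.4, 169.8]
tcp_rot: [3.14, 0.007, -0.0]
contact_force: [-0.1, -0.7, -0.9]
opening: 0.599
grasp_force: 0.0
```

Call:
{"fn": "play_rows", "kwargs": {"rows": [{"dp": [0, 0, -0.8], "turn": [0, 0, 0], "fingers": 0.4}, {"dp": [-0.4, 0, -0.6], "turn": [0, 0, 0], "fingers": 0.4}, {"dp": [-0.6, 0, -0.4], "turn": [0, 0, 0], "fingers": 0.4}, {"dp": [-0.6, 0, 0], "turn": [0, 0, 0], "fingers": 0.4}, {"dp": [0, 0, 0], "turn": [0, 0, 0], "fingers": 0.4}]}}

```text
clock: 20.9
eef_pos: [373.4, 126.8, 244.7]
tcp_rot: [-3.141, 0.001, 0.0]
contact_force: [0.6, -0.0, -0.2]
opening: 0.6
grasp_force: 0.0
```

```bash
python3 - <<'E'
from h import *
from rig import r
g=r.grab_frame("top");f=r.grab_frame("side")
cv2.imwrite("pics/end.png",np.hstack([cv2.resize(f["pixels"][...,::-1],(400,300)),cv2.resize(g["pixels"][...,::-1],(400,300))]))
E
```

```text
(no output)
```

View pics/end.png

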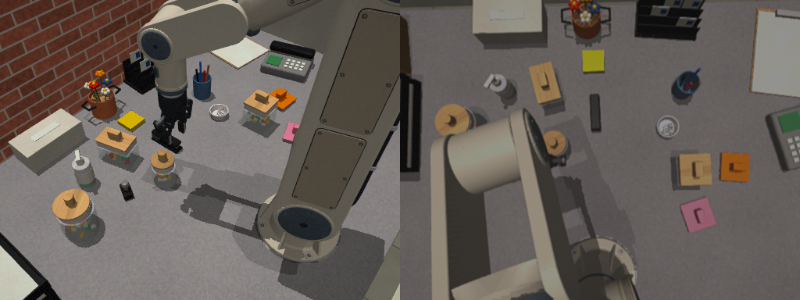

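All four jars appear closed. I take one close-up to check that the lids lie flat.

```bash
python3 - <<'E'
from h import *
from rig import r
f=r.grab_frame("side"); p=f["pixels"][...,::-1]
cv2.imwrite("pics/end2.png",np.hstack([cv2.resize(p[y-35:y+45,x-35:x+35],(262,300),interpolation=cv2.INTER_CUBIC) for x,y in((93,268),(335,137),(208,208))]))
E
```

```text
(no output)
```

View pics/end2.png

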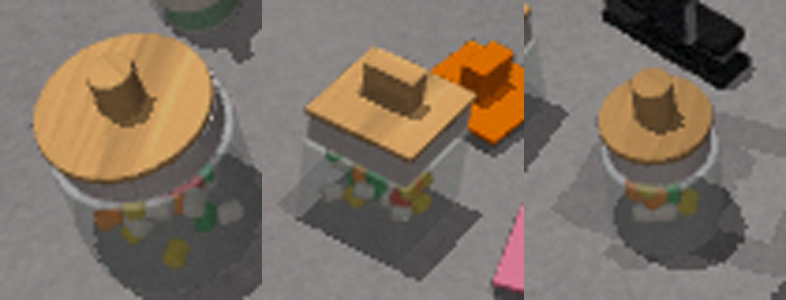

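The square and small lids look flat. The big one at the left of the crop may be tilted or offset, so I check it by projection.

```bash
python3 - <<'E'
from h import *
from rig import r
t=np.linspace(0,6.28,200)
for n,roi in(("side",(225,300,45,135)),("top",(120,200,30,105))):
    f=r.grab_frame(n); P=np.array(f["pose"]); pickle.dump(f,open(n+"e.pkl","wb"))
    h=cv2.cvtColor(f["pixels"],cv2.COLOR_RGB2HSV); m=cv2.inRange(h,(8,75,60),(22,230,255)); k=np.zeros_like(m); a,b,c,d=roi; k[a:b,c:d]=m[a:b,c:d]
    ct=max(cv2.findContours(k,cv2.RETR_EXTERNAL,cv2.CHAIN_APPROX_NONE)[0],key=len)
    print(n,"obs",np.round(np.hstack([np.array(x).ravel() for x in cv2.fitEllipse(cv2.convexHull(ct))]),1))
    for x,y,z in((511.2,429,132),):
        w=np.c_[x+53*np.cos(t),y+53*np.sin(t),z+0*t]; q=(w-P[:3,3])@P[:3,:3]; p=q[:,:2]/q[:,2:]*[f["fx"],f["fy"]]+[f["cx"],f["cy"]]
        print(" pred",np.round(np.hstack([np.array(v).ravel() for v in cv2.fitEllipse(p.astype(np.float32))]),1))
E
```

```text
side obs [ 90.5 261.4  38.   49.8  66.6]
 pred [ 91.  259.   36.9  50.1  66.8]
top obs [ 66.2 152.8  39.   46.4  72.9]
 pred [ 67.3 154.9  43.3  45.2  51.5]
```

```bash
python3 -c "
from rig import r
print(r.sign_off())"
```

```text
the job is handed in; nothing more can be done
None
```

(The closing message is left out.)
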